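# Centre-punch the dryer hinge plate on the bench lever press

### The arm

A 6-joint arm with a two-finger parallel gripper is mounted at the origin on the work surface. World frame = base frame: x ahead of the robot, y to its left, z up, the work surface at z = 0. Lengths are in m, angles in rad, forces in N, time in s.
With the tool pointing down it reaches from about 0.25 to 0.775 m from the base axis. Payload 8.9 kg.
Tool frame: the origin (TCP) lies midway between the tips of the shut fingers; the grasp point (between the pads) lies bot.grasp_offset behind it (bot.grasp_offset is the distance from the TCP to the grasp point, in m); z points along the fingers, y is the line along which they close (so a half turn about z gives the same grasp; the last joint's range is limited). The gripper opens to 85 mm and grips with 20 to 120 N. Pads are 22 mm wide; open, the fingers measure 114 mm over their backs; the gripper's body (76 mm by 85 mm) begins 54 mm behind the grasp point. The pads swing forward as they close: fully open they stand 13 mm farther back than shut.
Start: joints at [1.18, 0.291, -0.153, 1.127, 0, 1.431], TCP at [0.131, 0.508, 0.231] pointing down, gripper open.
Joint ranges: [-2.52, 2.52], [-0.91, 1.74], [-1.3, 1.37], [-1.96, 2.02], [-1.52, 1.47], [-3.14, 3.14]. Speed limits (rad/s): [2.22, 2.22, 2.79, 3.14, 3.14, 3.14].

### API

Orientations are given as [roll, pitch, yaw] about the fixed x, y, z axes, in that order (R = Rz(yaw) Ry(pitch) Rx(roll)).
In Python, from rig import status, vision, bot gives the robot as it stands.
- The arm moves only by the tool apply_moves, never from a script. Its argument "steps" is a list of rows, each a list of 5 numbers: the finger opening in m, from 0 to 0.0854, then the shift along the tool's x, y, z in m, then the turn about the tool's z in degrees. A call has 1 to 20 rows; each row is the pose to reach, as a shift and turn from the pose commanded when the call began, along the tool's axes at that moment; what a row does not reach only later rows make up. A row lasts 1/10 s, in which the tool goes at most 50 mm and 8.59 degrees, less where a joint would pass 70% of its speed; a pose out of reach is approached as far as the arm can. A call with a gripper value outside its range is refused whole. The fingers move at their own pace and stop on an object; "newtons" is the grip in N (left out, the last holds). Time passes only in rows, so rows that repeat a pose let the fingers close. It gives the time, the measured TCP pose, the force and the opening at its end, in the units of the state.
- status.read_state(): the state, without advancing time (a new reading comes with each control period).
- vision.get_image(name): name is "side" or "top"; returns the picture (384x512x3 uint8, blue, green, red); there is no depth.
- vision.calibration(name): a dict with "intrinsics" (3x3 intrinsics, pixels), "k1" (the pictures are not rectified: a ray, as slopes to the right and down, at radius r is drawn at 1 + k1 r^2 times it, then the intrinsics apply), "world_from_camera" (4x4, takes a point from camera to world coordinates). Camera axes: x right, y down, z forward; pixel columns grow to the right and rows downward; lengths in m; the calibration is good to about 2 mm. A picture is of the moment at which its call begins. calibration takes no time and is no camera call.
- bot.hand_in(): hands the job in, once; it reports no verdict.
The state is a dict: "time_s": time; "joint_pos": joint angles; "qd": joint speeds; "effort": joint torques, N m; "ee_pos": TCP position; "tcp_rot": TCP orientation; "wrist_force": force on the tool from outside, world axes, zero at the start; "ft_torque": the same for the moment, N m; "gripper_width": finger opening in m.
Only numpy, scipy, OpenCV 4.12 (cv2) and the standard library are available. Lean on these libraries where they do the work, as an engineer would, in place of code of your own. Each camera call takes 0.05 s, during which the arm holds its last target. There are 200 camera calls.

### The job

The dryer door is being re-hung and its hinge plate needs a new hole: slide the loose aluminium plate on the press's board back flat against the fence and along it until the scribed circle sits under the punch point, and then slide the end stop along the fence right up against the plate's left end so that the next plate will come to the same place. With the plate set, press the red lever down firmly so that the point bites inside the circle and nowhere else on the plate, then let the lever come back up, leaving the plate and the stop in place. Leave the other things lying about where they are.

Things in the scene. Friction and masses are not known exactly. Their poses are not given: they have to be found in the camera images.
- press: Fixed blue bench lever press on its baseboard, 330 x 580 mm, top 18 mm above the table. Origin on the table straight under the punch point; x points to the back (away from the operator), y to the left along the fence, z up. The board reaches from x = -170 to +160 and y = -290 to +290 mm. A black line on the board runs from under the point straight to its front edge.
- fence_face (a point): Foot of the aluminium fence's front face, on the board's top, level with the punch: at press x = +32 mm, y = 0. The fence runs along press y, 540 mm long, 20 mm thick, its top 58 mm above the table.
- head_front (a point): Middle of the front of the press's head (ram guide), 25 mm in front of the punch axis, 135 mm above the table. The head is 50 x 50 mm, from 100 to 170 mm above the table, on an arm 22 mm wide running back to a 22 mm wide column behind the fence (x = 72 to 134 mm, foot 100 mm wide), up to 225 mm high (36 mm wide at the lever's pivot).
- punch: The press's vertical steel ram, 22 mm square, with the punch in its foot (12 mm thick, tapering to a point, brass collar). Moves only up and down with the lever. Origin at the point.
- punch_tip (a point): The point of the punch: 58 mm above the table with the lever up (28 mm above a plate lying on the board), 32 mm in front of the fence's face. It goes down 90 mm per rad of lever.
- lever (a joint): Angle of the press's hand lever in rad: 0 = up at rest, grows as its front end is pressed down, 0.42 at most; the point meets a plate on the board at about 0.31. A spring returns it: pressing on the grip takes about 2 N at first and 4 N as the point meets the plate; some 4 N more gives 10 N at the point (8 N there is enough).
- lever_grip (a point): Top of the lever's red grip (100 mm long, 30 wide, 24 thick), at its middle: 130 mm in front of the punch, 265 mm above the table at rest, about 195 mm as the point meets the plate. Press here from above. The lever is a bar 13 mm wide pivoted at press x = +90 mm, 205 mm above the table, running forward over the punch, sloping up 0.22 rad at rest.
- stop (a joint): Position of the end stop along the fence in m: 0 = at its left end (face 205 mm left of the punch), grows as it slides right (press -y) towards the punch, 0.16 at most. It holds by friction: about 2.5 N moves it, and it stays where it is left.
- stop_face (a point): On the dark steel end stop, a saddle riding on the fence, 44 mm long in y, reaching from press x = +6 to +66 mm and 21 to 87 mm above the table. This point is on its brass-faced right face (towards the punch), at plate height, 18 mm behind the punch axis in x.
- stop_back (a point): Middle of the end stop's left face (the face away from the punch), 74 mm above the table, that is 16 mm above the fence's top: push here towards press -y.
- plate: Loose aluminium hinge plate, 64 mm (own x) x 190 mm (own y) x 12 mm, about 0.4 kg, lying on the press's board right of the punch; four screw holes at its right end and a patch of marking blue with white scribed lines and circle. Origin at the centre of its underside, own y along its length to the left end. Flat against the fence its y is along the fence.
- plate_mark (a point): Centre of the scribed circle (8 mm across) on the plate's top: on the middle line of its width (32 mm from each long edge), 20 mm from the middle towards the left end (75 mm from the left end, 115 mm from the right end).
- plate_end (a point): Middle of the plate's left end face (own y = +95 mm), half way up its thickness. The end stop's face comes against it.
- twin_plate: Bystander: a second plate of the same make lying on the table, 64 x 190 x 12 mm. Origin under its centre.
- square: Bystander: small engineer's square lying on the left front of the press's board, stock 18 x 75 x 14 mm (origin under its centre), blade 100 mm long to own +x.
- door_hinge: Bystander: steel door hinge lying open on the table, 123 x 110 x 14 mm, origin under its centre.
- screw_tray: Bystander: yellow tray of screws on the table, 100 x 150 x 35 mm, origin under its centre.
- screwdriver: Bystander: screwdriver lying on the table, about 200 mm long, origin at its middle.
- cleaner: Bystander: green cleaner bottle standing on the table, 64 mm across, 190 mm high, origin under its centre.
- hammer: Bystander: hammer lying on the table, about 260 mm long, origin near its middle.

How it is judged:
On the way, in this order (a step that is already met when the one before it is completed fails the run):
1. the plate lies flat against the fence (within 1.5 degrees) at rest, its mark within 4 mm of straight under the punch point (horizontal distance between plate_mark and punch_tip below 0.004 m and angle between the y axis of plate and the y axis of press, either way round below 0.026 rad and linear speed of plate below 0.01 m/s), for 0.2 s.
2. the end stop is up against the plate's left end (gap under 3 mm), the mark still under the point (y of stop_face in the frame of plate_end between -0.003 and 0.003 m and horizontal distance between plate_mark and punch_tip below 0.004 m and angle between the y axis of plate and the y axis of press, either way round below 0.026 rad), for 0.2 s.
3. the point is pressed on the plate with more than 8 N inside the circle, with the stop set (contact force between punch and plate above 8 N and horizontal distance between plate_mark and punch_tip below 0.004 m and y of stop_face in the frame of plate_end below 0.003 m), for 0.1 s.
At the end, for the whole second after the job is handed in: The lever is back up (within 0.04 rad), the plate lies at rest flat against the fence (within 1.5 degrees) with its mark within 4 mm of straight under the punch point, and the end stop's face is within 3 mm of the plate's left end (all of step 2 and value of joint lever below 0.04 rad and linear speed of plate below 0.01 m/s); the robot touches nothing.
It fails at once if the point is pressed (over 2 N) on the plate more than 4 mm from the mark's centre (contact force between punch and plate above 2 N and horizontal distance between plate_mark and punch_tip above 0.004 m).
It fails at once if a bystander is moved by more than 20 mm (distance of any of twin_plate, square, door_hinge, screw_tray, screwdriver, cleaner, hammer from where it was at the start of the episode above 0.02 m).
It also fails if it takes over 72 s, if anything falls off the work surface, if the arm or the gripper's body presses on something with over 40 N, if the wrist force passes 120 N, or if a joint passes its speed limit or range.

## Working session

There is one attempt and no reset: what is moved stays moved. The work goes in short steps, Python scripts to look and compute and a tool call to move; the robot and the scene stay as the last step left them, time stands still between calls to the robot, and variables do not carry over. Pictures are saved under pics/ and viewed, on a budget of 10 in all, crops included, one or two more only if the job needs it, and the job is handed in when it is done.

Besides the shell and the picture viewer there is one more tool, called after "Call:" by a JSON object that holds its "api" and its "payload". apply_moves: Moves the arm, as the interface text tells. Its arguments: {"type":"object","properties":{"steps":{"type":"array","items":{"type":"array","items":{"type":"number"}}},"newtons":{"type":"number"}},"required":["steps"]}

```bash
mkdir -p pics
python3 - <<'E'
from rig import status, vision, bot
import cv2
for n in("side","top"):
    im=vision.get_image(n);cv2.imwrite(f"pics/{n}0.png",im)
    c=vision.calibration(n);print(n,c)
s=status.read_state();print(s,bot.grasp_offset)
E
```

```text
side {'intrinsics': array([[481.80802574,   0.        , 257.53847112],
       [  0.        , 481.80802574, 183.0536657 ],
       [  0.        ,   0.        ,   1.        ]]), 'k1': -0.11041053225947682, 'world_from_camera': array([[-0.99952598, -0.00982604,  0.02917656,  0.389571  ],
       [-0.02588362,  0.7813291 , -0.62358229,  0.97346736],
       [-0.01666915, -0.62404189, -0.78121307,  1.52700015],
       [ 0.        ,  0.        ,  0.        ,  1.        ]])}
top {'intrinsics': array([[398.21901953,   0.        , 260.40011365],
       [  0.        , 398.21901953, 186.92434628],
       [  0.        ,   0.        ,   1.        ]]), 'k1': -0.12260799113222616, 'world_from_camera': array([[ 0.01125466, -0.98642855,  0.16380488,  0.21293974],
       [-0.99990508, -0.01240423, -0.00599673, -0.09782206],
       [ 0.00794722, -0.16372185, -0.98647453,  1.58537876],
       [ 0.        ,  0.        ,  0.        ,  1.        ]])}
{'time_s': 0.1, 'joint_pos': array([ 1.17969814e+00,  2.91218340e-01, -1.54018009e-01,  1.12672570e+00,
       -1.57133001e-05,  1.43150138e+00]), 'qd': array([ 0.00020598, -0.00137802,  0.00090611, -0.0018277 , -0.00159102,
        0.0003405 ]), 'effort': array([ 1.21137447e-03, -5.37978244e+01,  3.31918502e+01,  9.33939766e-03,
       -2.22351687e-04, -5.35898110e-06]), 'ee_pos': array([0.13065374, 0.50808271, 0.23080491]), 'tcp_rot': array([-3.14043604e+00, -1.46293340e-04,  2.88978934e+00]), 'wrist_force': array([-0.26337849,  0.07320594, -0.08139582]), 'ft_torque': array([-0.01625778,  0.03316137, -0.05205274]), 'gripper_width': 0.08507423890510755} 0.0187
```

View pics/top0.png

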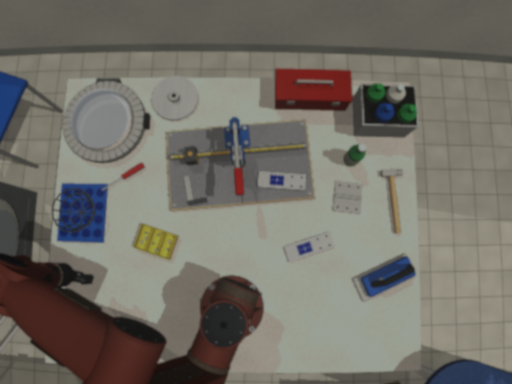

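View pics/side0.png

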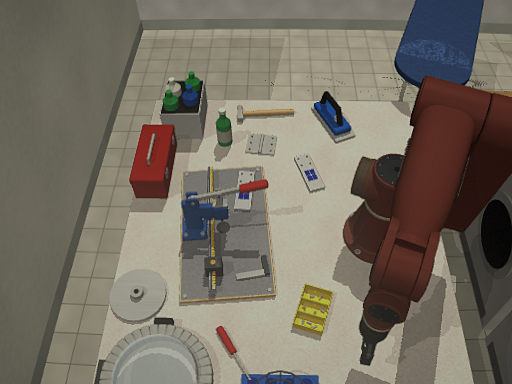

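The top view shows the press with the plate around (282,181), stop at (191,155), square at (192,190) and red grip at (239,180). The side view shows the same at (244,190), (213,266), (253,271) and (253,186). I'll enlarge the press area in both.

```bash
python3 - <<'E'
import cv2
a=cv2.imread("pics/top0.png")[110:220,160:320];cv2.imwrite("pics/topc.png",cv2.resize(a,None,fx=5,fy=5,interpolation=cv2.INTER_CUBIC))
a=cv2.imread("pics/side0.png")[160:310,170:290];cv2.imwrite("pics/sidec.png",cv2.resize(a,None,fx=4,fy=4,interpolation=cv2.INTER_CUBIC))
E
cat > h.py <<'E'
import numpy as np, cv2
from rig import vision
def cal(n):
    c=vision.calibration(n);return c["intrinsics"],np.array([c["k1"],0,0,0.]),c["world_from_camera"]
def ray(n,p):
    K,d,T=cal(n);u=cv2.undistortPointsIter(np.array([[p]],float),K,d,None,None,(3,50,1e-10))[0,0]
    return T[:3,3],T[:3,:3]@np.array([u[0],u[1],1])
def onz(n,p,z):
    o,d=ray(n,p);return o+d*(z-o[2])/d[2]
def proj(n,P):
    K,d,T=cal(n);W=np.linalg.inv(T)
    P=np.atleast_2d(P)@W[:3,:3].T+W[:3,3];q=P[:,:2]/P[:,2:]
    q=q*(1+d[0]*(q**2).sum(1,keepdims=True));return q@K[:2,:2].T+K[:2,2]
def tri(p,s):
    (o1,d1),(o2,d2)=ray("top",p),ray("side",s)
    t=np.linalg.lstsq(np.c_[d1,-d2],o2-o1,rcond=None)[0]
    a,b=o1+t[0]*d1,o2+t[1]*d2;return (a+b)/2,np.linalg.norm(a-b)
E
```

```text
(no output)
```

View pics/topc.png

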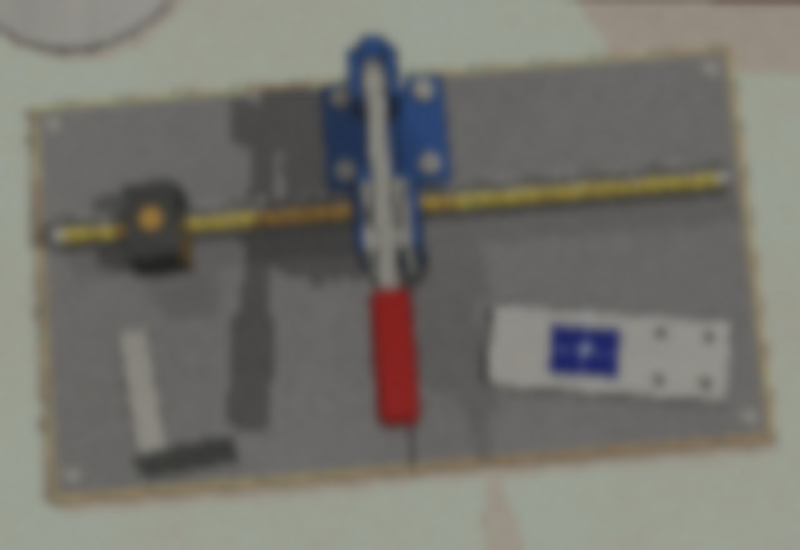

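View pics/sidec.png

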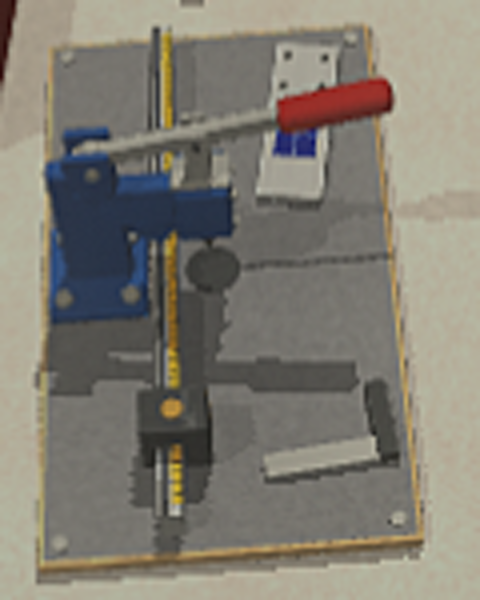

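Both crops agree on the layout. In the top crop the board corners are at (30,110), (52,497), (770,438) and (727,50), the plate is skewed with its mark at (586,349), and the stop is centred near (152,222). In the side crop the mark is near (296,140), partly beside the grip. Next I'll fit the press and plate poses.

```bash
cat > fit.py <<'E'
from h import *
from scipy.optimize import least_squares
def R(a):return np.array([[np.cos(a),-np.sin(a),0],[np.sin(a),np.cos(a),0],[0,0,1]])
T=lambda u,v:((u+.5)/5-.5+160,(v+.5)/5-.5+110)
S=lambda u,v:((u+.5)/4-.5+170,(v+.5)/4-.5+160)
def fit(obs,x0):
    names=[o[0] for o in obs]
    def f(q):
        return np.concatenate([(proj(n,R(q[2])@np.array(P)+[q[0],q[1],0])-p)[0] for n,P,p in obs])
    r=least_squares(f,x0,loss="soft_l1");return r.x,f(r.x).reshape(-1,2)
E
python3 - <<'E'
from fit import *
b=.018
ob=[("top",(.16,.29,b),T(30,110)),("top",(-.17,.29,b),T(52,494)),("top",(-.17,-.29,b),T(772,436)),("top",(.16,-.29,b),T(727,50)),
("side",(.16,.29,b),S(41,562)),("side",(-.17,.29,b),S(420,538)),("side",(-.17,-.29,b),S(369,28)),("side",(.16,-.29,b),S(52,46)),
("top",(.042,.27,.058),T(57,235)),("top",(.042,-.27,.058),T(725,178))]
q,e=fit(ob,[.5,-.1,0]);print("press",q);print(e.round(1).tolist())
t=.03
op=[("top",(.032,.095,t),T(495,305)),("top",(.032,-.095,t),T(732,320)),("top",(-.032,-.095,t),T(725,400)),("top",(-.032,.095,t),T(488,384)),("top",(0,.02,t),T(586,349)),
("side",(.032,-.095,t),S(277,42)),("side",(-.032,-.095,t),S(341,47)),("side",(-.032,.095,t),S(322,200)),("side",(.032,.095,t),S(258,192))]
p,e=fit(op,[.5,-.2,0]);print("plate",p);print(e.round(1).tolist())
print("plate in press",R(-q[2])@np.array([p[0]-q[0],p[1]-q[1],0]),p[2]-q[2])
for n,a,c in (("grip",T(395,358),S(340,100)),("mark",T(586,349),S(296,140))):
    P,g=tri(a,c);print(n,P,g,R(-q[2])@(P-[q[0],q[1],0]))
# stop: top-centre brass knob; stop top right edge
print("stop top centre press", R(-q[2])@(onz("top",T(152,216),.09)-[q[0],q[1],0]), R(-q[2])@(onz("side",S(172,407),.09)-[q[0],q[1],0]))
E
```

```text
press [ 0.57032939 -0.01905429  0.09971528]
[[0.0, -0.4], [-0.5, 2.5], [0.8, 1.5], [0.8, -0.2], [-1.4, 1.3], [0.9, 0.3], [0.1, -1.2], [-0.5, -0.3], [-1.4, -0.4], [0.7, -0.5]]
plate [ 0.49836152 -0.19115751 -0.05992458]
[[-0.3, 0.3], [-0.2, 0.7], [0.4, 0.5], [-0.0, 0.3], [-0.2, 0.7], [-0.4, -0.0], [-0.7, -0.4], [-0.4, -0.6], [-1.1, 0.4]]
plate in press [-0.08874327 -0.1640839   0.        ] -0.15963985743912143
grip [ 0.44904996 -0.0315641   0.26025002] 0.005221466573505698 [-0.12192234 -0.00037429  0.26025002]
mark [ 0.50174551 -0.17220624  0.0188739 ] 0.005306018272612578 [-0.08348949 -0.14556364  0.0188739 ]
stop top centre press [0.03996415 0.18335327 0.09      ] [0.03528886 0.18518438 0.09      ]
```

Run:
```python
from fit import *
from rig import status
b=.018
ob=[("top",(.16,.29,b),T(30,110)),("top",(-.17,-.29,b),T(772,436)),("top",(.16,-.29,b),T(727,50)),("top",(-.17,0,b),T(412,466)),
("side",(.16,.29,b),S(41,562)),("side",(-.17,.29,b),S(420,538)),("side",(-.17,-.29,b),S(369,28)),("side",(.16,-.29,b),S(52,46)),("side",(-.17,0,b),S(391,257)),
("top",(.042,.27,.058),T(57,235)),("top",(.042,-.27,.058),T(725,178)),("top",(-.13,0,.265),T(395,358)),("side",(-.13,0,.265),S(340,97))]
q,e=fit(ob,[.5,-.1,0]);print("press",q);print(e.round(1).tolist())
np.save("q.npy",q)
s=status.read_state();y=s["tcp_rot"][2]
A=np.array([[np.cos(y),np.sin(y),0],[np.sin(y),-np.cos(y),0],[0,0,-1]])
t=R(q[2])@np.array([-.168,-.164,0])+[q[0],q[1],.231];print(t)
for P in ([.24,.25,.25],[.28,-.1,.25],t,[t[0],t[1],.10]): print((A.T@(np.array(P)-s["ee_pos"])).round(3) if 0 else (A@(np.array(P)-s["ee_pos"])).round(3))
print("turn deg",-np.degrees(np.pi+q[2]-y))
```

```text
press [ 0.57200106 -0.01854118  0.1005104 ]
[[-0.1, -0.7], [0.7, 1.0], [0.6, -0.7], [0.1, 1.4], [-1.8, 1.4], [0.4, 0.4], [-0.4, -1.2], [-1.0, -0.2], [0.3, -0.1], [-1.5, -0.7], [0.5, -1.0], [-0.2, 2.4], [1.1, -0.3]]
[ 0.42130491 -0.19857082  0.231     ]
[-0.17  -0.223 -0.019]
[-0.296 -0.552 -0.019]
[-0.458 -0.612 -0.   ]
[-0.458 -0.612  0.131]
turn deg -20.18608893517739
```

Call:
{"api": "apply_moves", "payload": {"steps": [[0, -0.03, -0.04, -0.02, -4], [0, -0.06, -0.08, -0.02, -8], [0, -0.09, -0.12, -0.02, -12], [0, -0.12, -0.16, -0.02, -16], [0, -0.15, -0.2, -0.02, -20], [0, -0.17, -0.24, -0.02, -20.2], [0, -0.19, -0.285, -0.02, -20.2], [0, -0.21, -0.33, -0.02, -20.2], [0, -0.23, -0.375, -0.02, -20.2], [0, -0.25, -0.42, -0.02, -20.2], [0, -0.27, -0.465, -0.02, -20.2], [0, -0.285, -0.51, -0.02, -20.2], [0, -0.296, -0.552, -0.02, -20.2], [0, -0.34, -0.568, -0.01, -20.2], [0, -0.385, -0.585, 0, -20.2], [0, -0.43, -0.602, 0, -20.2], [0, -0.458, -0.612, 0.0, -20.2], [0, -0.458, -0.612, 0.04, -20.2], [0, -0.458, -0.612, 0.08, -20.2], [0, -0.458, -0.612, 0.13, -20.2]]}}

```text
time_s: 2.1
ee_pos: [0.4227, -0.199, 0.1005]
tcp_rot: [-3.14, 0.002, -3.041]
wrist_force: [0.5, -1.0, -0.6]
gripper_width: -0.0001
```

Call:
{"api": "apply_moves", "payload": {"steps": [[0, 0, 0, 0, 0], [0, 0, 0, 0, 0], [0, 0, 0, 0, 0]]}}

```text
time_s: 2.4
ee_pos: [0.4232, -0.1992, 0.1035]
tcp_rot: [-3.14, 0.002, -3.041]
wrist_force: [-0.8, 0.4, 1.2]
gripper_width: 0.0
```

Call:
{"api": "apply_moves", "payload": {"steps": [[0, 0, 0, 0.03, 0], [0, 0, 0, 0.06, 0], [0, 0, 0, 0.07, 0], [0, 0, 0, 0.075, 0], [0, 0, 0, 0.077, 0], [0, 0, 0, 0.077, 0], [0, 0, 0, 0.077, 0]]}}

```text
time_s: 3.1
ee_pos: [0.4226, -0.1988, 0.0253]
tcp_rot: [-3.141, 0.001, -3.041]
wrist_force: [0.1, -0.1, 0.8]
gripper_width: 0.0003
```

Run:
```python
from h import *
a=vision.get_image("side")[130:280,160:340];b=vision.get_image("top")[130:250,200:345]
a=cv2.resize(a,(480,400),interpolation=cv2.INTER_CUBIC)
b=cv2.resize(b,None,fx=2.2,fy=2.2,interpolation=cv2.INTER_CUBIC);c=np.zeros((400,800,3),np.uint8);c[:,:480]=a;c[:b.shape[0],481:481+b.shape[1]]=b
cv2.imwrite("pics/p5.png",c)
```

```text
(no output)
```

View pics/p5.png

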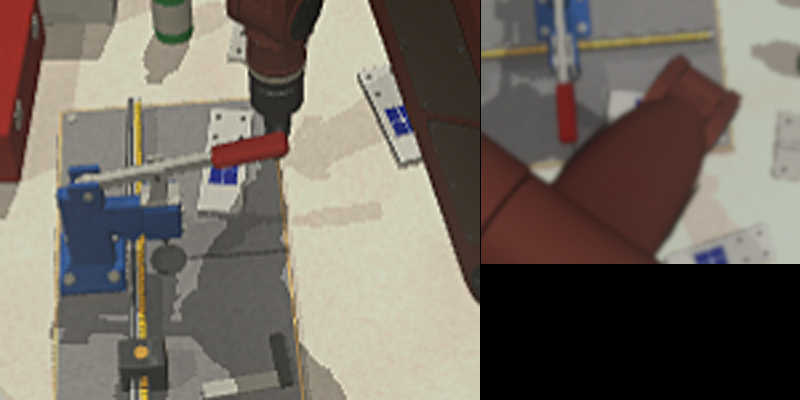

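The gripper (left panel about (280,110)) stands in front of the plate, clear of the lever, and the arm is high. Now I'll push the plate back.

Call:
{"api": "apply_moves", "payload": {"steps": [[0, -0.008, 0, 0, 0], [0, -0.016, 0, 0, 0], [0, -0.022, 0, 0, 0], [0, -0.028, 0, 0, 0], [0, -0.034, 0, 0, 0], [0, -0.04, 0, 0, 0], [0, -0.046, 0, 0, 0], [0, -0.052, 0, 0, 0], [0, -0.058, 0, 0, 0], [0, -0.064, 0, 0, 0], [0, -0.07, 0, 0, 0], [0, -0.076, 0, 0, 0], [0, -0.082, 0, 0, 0], [0, -0.088, 0, 0, 0], [0, -0.093, 0, 0, 0], [0, -0.098, 0, 0, 0], [0, -0.102, 0, 0, 0], [0, -0.106, 0, 0, 0], [0, -0.108, 0, 0, 0], [0, -0.108, 0, 0, 0]]}}

```text
time_s: 5.2
ee_pos: [0.5299, -0.1875, 0.0244]
tcp_rot: [-3.141, 0.001, -3.041]
wrist_force: [0.2, 1.1, 0.2]
gripper_width: -0.0002
```

Call:
{"api": "apply_moves", "payload": {"steps": [[0, -0.002, 0, 0, 0], [0, -0.004, 0, 0, 0], [0, -0.006, 0, 0, 0], [0, -0.008, 0, 0, 0], [0, -0.01, 0, 0, 0], [0, -0.01, 0, 0, 0]]}}

```text
time_s: 5.8
ee_pos: [0.5397, -0.1865, 0.0243]
tcp_rot: [-3.142, 0.0, -3.041]
wrist_force: [-0.7, 0.1, 1.1]
gripper_width: -0.0001
```

Call:
{"api": "apply_moves", "payload": {"steps": [[0, -0.002, 0, 0, 0], [0, -0.004, 0, 0, 0], [0, -0.005, 0, 0, 0], [0, -0.006, 0, 0, 0], [0, -0.006, 0, 0, 0]]}}

```text
time_s: 6.3
ee_pos: [0.5454, -0.1859, 0.0243]
tcp_rot: [3.142, 0.0, -3.041]
wrist_force: [-2.4, 0.2, 1.7]
gripper_width: -0.0003
```

Call:
{"api": "apply_moves", "payload": {"steps": [[0, -0.001, 0, 0, 0], [0, -0.002, 0, 0, 0], [0, -0.003, 0, 0, 0], [0, -0.003, 0, 0, 0]]}}

```text
time_s: 6.7
ee_pos: [0.5461, -0.1855, 0.0241]
tcp_rot: [3.141, -0.004, -3.041]
wrist_force: [-11.9, -1.6, 7.0]
gripper_width: -0.0002
```

Call:
{"api": "apply_moves", "payload": {"steps": [[0, 0.006, 0, 0, 0], [0, 0.02, 0, 0, 0], [0, 0.02, 0, -0.04, 0], [0, 0.02, 0, -0.06, 0], [0, 0.0, -0.04, -0.06, 0], [0, -0.02, -0.08, -0.06, 0], [0, -0.037, -0.12, -0.06, 0], [0, -0.037, -0.138, -0.06, 0], [0, -0.037, -0.138, -0.06, 0], [0, -0.037, -0.138, -0.06, 0]]}}

```text
time_s: 7.7
ee_pos: [0.5988, -0.3189, 0.0839]
tcp_rot: [3.141, 0.0, -3.041]
wrist_force: [-0.5, 1.1, 0.2]
gripper_width: 0.0002
```

Run:
```python
from h import *
A=vision.get_image("side");B=vision.get_image("top");cv2.imwrite("pics/s6r.png",A);cv2.imwrite("pics/t6r.png",B)
a=cv2.resize(A[150:270,180:280],None,fx=4.5,fy=4.5,interpolation=cv2.INTER_CUBIC)
b=cv2.resize(B[130:220,225:320],None,fx=3.6,fy=3.6,interpolation=cv2.INTER_CUBIC);c=np.zeros((540,800,3),np.uint8);c[:,:450]=a;c[:b.shape[0],455:455+b.shape[1]]=b
cv2.imwrite("pics/p6.png",c)
```

```text
(no output)
```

View pics/p6.png

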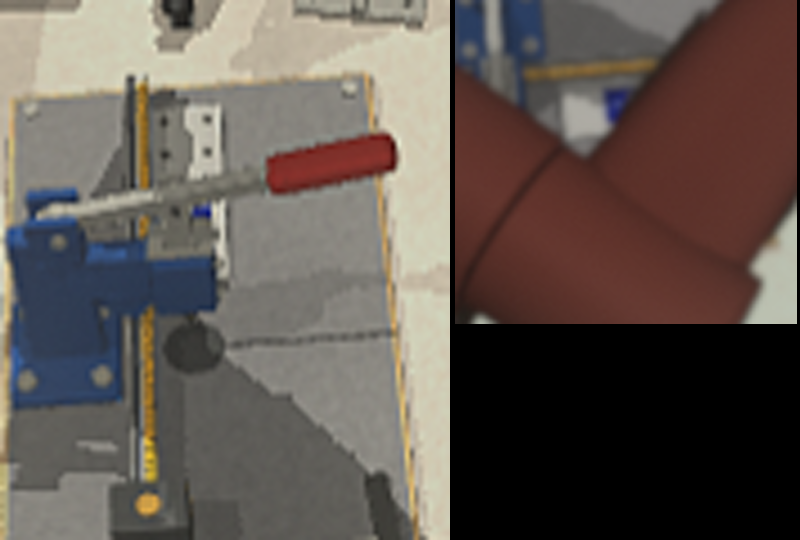

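The plate lies along the fence, with its front right corner at side crop (222,105). A dark disc sits at the end of the black line at (193,347). I'll check both against the model.

Run:
```python
from fit import *
q=np.load("q.npy")
p=lambda P:R(-q[2])@(np.array(P)-[q[0],q[1],0])
w=lambda P:R(q[2])@np.array(P,float)+[q[0],q[1],0]
S6=lambda u,v:((u+.5)/4.5-.5+180,(v+.5)/4.5-.5+150)
T6=lambda u,v:((u+.5)/3.6-.5+225,(v+.5)/3.6-.5+130)
print("FR corner",p(onz("side",S6(222,105),.03)),"FL corner",p(onz("side",S6(230,272),.03)),"L end top",p(onz("top",T6((565-455),120),.03)))
print("disc",p(onz("side",S6(193,347),.018)),p(onz("side",S(213,270),.018)))
print("line front end",p(onz("side",S6(394,332),.018)))
print("tcp",p([.5988,-.3189,.0839]))
print("proj tip",proj("side",w([0,0,.03]))-0, "tip up",proj("side",w([0,0,.058])),proj("side",w([0,0,.018])))
```

```text
FR corner [-0.03471047 -0.25167152  0.03      ] FL corner [-0.03452319 -0.06676569  0.03      ] L end top [-0.01060451 -0.06608643  0.03      ]
disc [-0.00025399 -0.00137116  0.018     ] [-0.001603    0.00055288  0.018     ]
line front end [-0.16835424 -0.00208304  0.018     ]
tcp [-0.00347469 -0.30153197  0.0839    ]
proj tip [[222.20402368 225.25578372]] tip up [[221.63585321 221.03691559]] [[222.44343872 227.03194044]]
```

Call:
{"api": "apply_moves", "payload": {"steps": [[0, 0, 0, 0.03, 0], [0, 0, 0, 0.05, 0], [0, 0, 0, 0.059, 0], [0, 0, 0.01, 0.059, 0], [0, 0, 0.02, 0.059, 0], [0, 0, 0.028, 0.059, 0], [0, 0, 0.034, 0.059, 0], [0, 0, 0.042, 0.059, 0], [0, 0, 0.05, 0.059, 0], [0, 0, 0.058, 0.059, 0], [0, 0, 0.066, 0.059, 0], [0, 0, 0.074, 0.059, 0], [0, 0, 0.082, 0.059, 0], [0, 0, 0.09, 0.059, 0], [0, 0, 0.097, 0.059, 0], [0, 0, 0.104, 0.059, 0], [0, 0, 0.11, 0.059, 0], [0, 0, 0.115, 0.059, 0], [0, 0, 0.119, 0.059, 0], [0, 0, 0.12, 0.059, 0]]}}

```text
time_s: 9.8
ee_pos: [0.5867, -0.1993, 0.0252]
tcp_rot: [3.141, -0.0, -3.041]
wrist_force: [-0.7, -3.5, 1.4]
gripper_width: 0.0003
```

Call:
{"api": "apply_moves", "payload": {"steps": [[0, 0, 0.004, 0, 0], [0, 0, 0.009, 0, 0], [0, 0, 0.014, 0, 0], [0, 0, 0.019, 0, 0], [0, 0, 0.024, 0, 0], [0, 0, 0.029, 0, 0], [0, 0, 0.034, 0, 0], [0, 0, 0.038, 0, 0], [0, 0, 0.041, 0, 0], [0, 0, 0.043, 0, 0], [0, 0, 0.044, 0, 0], [0, 0, 0.044, 0, 0]]}}

```text
time_s: 11.0
ee_pos: [0.5823, -0.1557, 0.0252]
tcp_rot: [3.141, -0.0, -3.041]
wrist_force: [0.7, -0.2, 0.5]
gripper_width: -0.0002
```

Run:
```python
from h import *
A=vision.get_image("side");cv2.imwrite("pics/s7r.png",A)
cv2.imwrite("pics/p7.png",cv2.resize(A[175:250,195:285],None,fx=8,fy=8,interpolation=cv2.INTER_CUBIC))
```

```text
(no output)
```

View pics/p7.png

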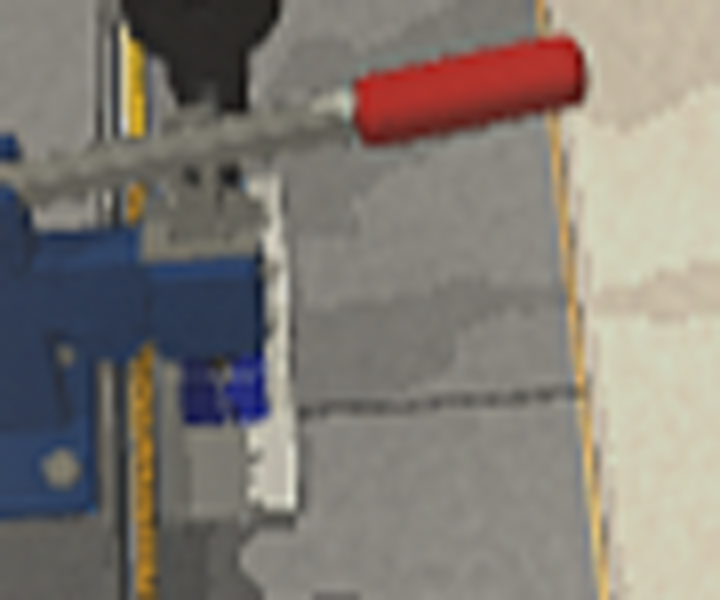

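The blue patch shows at (182–268, 355–424), with the plate's front left top corner at about (297,512). I'll compare these with where they should be.

Run:
```python
from fit import *
q=np.load("q.npy")
p=lambda P:R(-q[2])@(np.array(P)-[q[0],q[1],0])
w=lambda P:R(q[2])@np.array(P,float)+[q[0],q[1],0]
S7=lambda u,v:((u+.5)/8-.5+195,(v+.5)/8-.5+175)
I7=lambda P:((proj("side",w(P))[0]-[195,175]+.5)*8-.5).round(0)
for n,uv,z in (("FL top",(297,511),.03),("patch FL",(269,424),.03),("patch BL",(183,426),.03),("line-front",(580,393),.018),("line at plate",(305,411),.018)):
    print(n,p(onz("side",S7(*uv),z)))
print("goal FL",I7([-.032,.075,.03]),"goal mark",I7([0,0,.03]),"tip up",I7([0,0,.058]))
print("tcp",p([.5823,-.1557,.025]))
# patch size in top0
for u,v in ((550,326),(621,330),(617,376),(548,372)): print("patch0",p(onz("top",T(u,v),.03)))
```

```text
FL top [-0.03286479  0.06068121  0.03      ]
patch FL [-0.02188956  0.01214509  0.03      ]
patch BL [0.01803521 0.00990347 0.03      ]
line-front [-0.16784749 -0.00077383  0.018     ]
line at plate [-0.03853634 -0.00167418  0.018     ]
goal FL [296. 538.] goal mark [221. 406.] tip up [217. 372.]
tcp [-0.00351572 -0.1375      0.025     ]
patch0 [-0.06366917 -0.11901999  0.03      ]
patch0 [-0.07183823 -0.17507428  0.03      ]
patch0 [-0.10855009 -0.16823048  0.03      ]
patch0 [-0.10054173 -0.11398204  0.03      ]
```

Call:
{"api": "apply_moves", "payload": {"steps": [[0, 0, 0.003, 0, 0], [0, 0, 0.006, 0, 0], [0, 0, 0.009, 0, 0], [0, 0, 0.01, 0, 0], [0, 0, 0.01, 0, 0], [0, 0, 0.01, 0, 0]]}}

```text
time_s: 11.65
ee_pos: [0.5814, -0.1457, 0.0253]
tcp_rot: [3.141, -0.0, -3.041]
wrist_force: [0.2, 1.1, -0.1]
gripper_width: -0.0001
```

Run:
```python
from h import *
A=np.mean([vision.get_image("side").astype(float) for _ in range(4)],0);A=np.clip(A*1.3,0,255).astype(np.uint8);cv2.imwrite("pics/s8r.png",A)
cv2.imwrite("pics/p8.png",cv2.resize(A[205:250,205:250],None,fx=12,fy=12,interpolation=cv2.INTER_CUBIC))
```

```text
(no output)
```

View pics/p8.png

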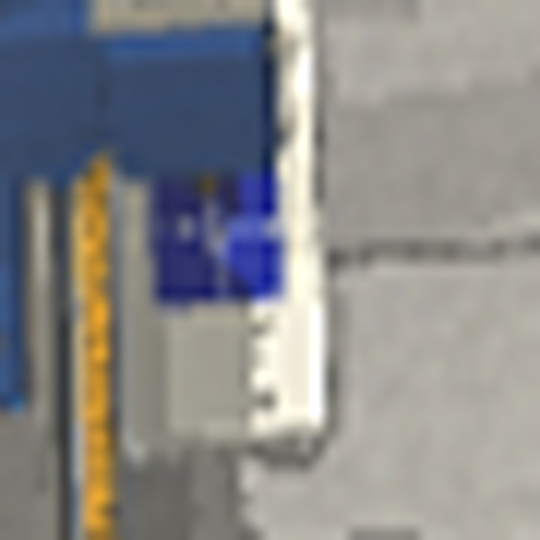

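The scribed cross is at about (217,229) and the goal projects to (212,248). The front left corner is at (323,427), against a goal of (324,447). So the plate is about 6–7 mm short; I'll push 6 mm more.

Call:
{"api": "apply_moves", "payload": {"steps": [[0, 0, 0.002, 0, 0], [0, 0, 0.004, 0, 0], [0, 0, 0.006, 0, 0], [0, 0, 0.006, 0, 0], [0, 0, 0.006, 0, 0]]}}

```text
time_s: 12.35
ee_pos: [0.5808, -0.1398, 0.0253]
tcp_rot: [3.141, -0.0, -3.041]
wrist_force: [0.5, -0.4, -1.0]
gripper_width: -0.0003
```

Run:
```python
from fit import *
A=np.mean([vision.get_image("side").astype(float) for _ in range(4)],0);A=np.clip(A*1.3,0,255).astype(np.uint8);cv2.imwrite("pics/s9r.png",A)
B=np.mean([vision.get_image("top").astype(float) for _ in range(2)],0);cv2.imwrite("pics/t9r.png",B)
cv2.imwrite("pics/p9.png",cv2.resize(A[205:250,205:250],None,fx=12,fy=12,interpolation=cv2.INTER_CUBIC))
q=np.load("q.npy");w=lambda P:R(q[2])@np.array(P,float)+[q[0],q[1],0]
for P in ([0,0,.03],[-.032,.075,.03],[-.032,0,.018],[-.1,0,.018],[0,0,.018],[0,0,.058]): print(P,((proj("side",w(P))[0]-205+.5)*12-.5).round(0))
```

```text
[0, 0, 0.03] [212. 249.]
[-0.032, 0.075, 0.03] [325. 447.]
[-0.032, 0, 0.018] [317. 263.]
[-0.1, 0, 0.018] [534. 247.]
[0, 0, 0.018] [215. 270.]
[0, 0, 0.058] [205. 198.][ WARN:0@4.130] global loadsave.cpp:1063 imwrite_ Unsupported depth image for selected encoder is fallbacked to CV_8U.
```

View pics/p9.png

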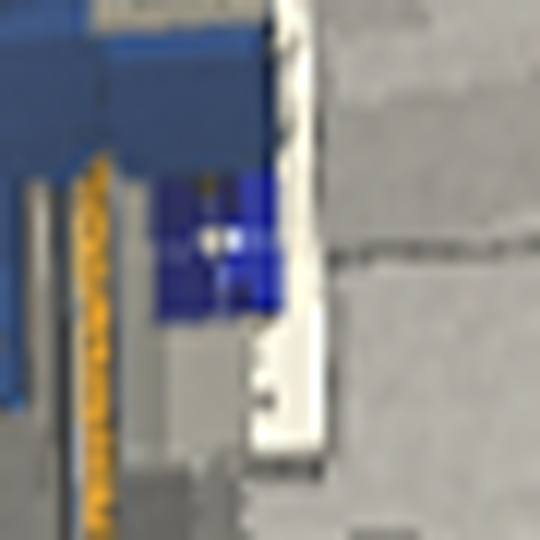

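The circle shows at about (220,239), with the plate's front corner at about (323,447). The observed black line is about 5 px above the model, so I'll refine both numerically.

Run:
```python
from fit import *
q=np.load("q.npy");p=lambda P:(R(-q[2])@(np.array(P)-[q[0],q[1],0])).round(4)
A=cv2.imread("pics/s9r.png").astype(float)
g=A[:,:,1]
print(g[219:233,217:230].astype(int))
for r in ("s9r","side0"):
    G=cv2.imread(f"pics/{r}.png").astype(float).mean(2)
    for c0 in range(236,268,8):
        seg=G[218:233,c0:c0+8].mean(1);d=np.clip(np.median(seg)-seg-4,0,None);v=(d*np.arange(218,233)).sum()/d.sum()
        print(r,c0,v.round(2),p(onz("side",(c0+3.5,v),.018)))
# front-left corner edge: columns across the front rim
for c0 in (227,228,229,230): print(c0,A[236:248,c0].mean(1).astype(int))
```

```text
[[ 74  65  65  66  65  72  63  61  70  65  44 210 225]
 [ 87  52  51  53  55  70  50  47  61  58  40 177 226]
 [ 95  49  49  49  52  74  50  49  61  59  41 179 227]
 [ 93  49  48  49  46  75  48  46  60  59  40 180 227]
 [ 92  49  48  48  42  70  58  45  54  55  38 179 225]
 [ 91  47  46  44  92 178 139 197 103  92  75 188 234]
 [118  65  68  67  91 194 138 195 101  91  78 163 232]
 [128  65  68  69  42  95  74  52  54  56  45 130 237]
 [119  50  47  49  48  43 104  65  61  61  48 140 250]
 [119  52  48  51  50  46 106  59  56  62  49 139 248]
 [119  52  48  52  50  47  84  49  46  61  46 138 247]
 [118  49  42  45  44  41  78  43  38  42  29 126 244]
 [112  67  73  76  72  96 109  97 125 122 107 198 241]
 [126 118 140 142 137 149 149 149 164 156 211 248 239]]
s9r 236 225.38 [-0.0642 -0.002   0.018 ]
s9r 244 223.24 [-0.0947 -0.0091  0.018 ]
s9r 252 224.49 [-0.1243 -0.0009  0.018 ]
s9r 260 223.64 [-0.1545 -0.0021  0.018 ]
side0 236 225.37 [-0.0642 -0.0021  0.018 ]
side0 244 223.93 [-0.0945 -0.006   0.018 ]
side0 252 224.49 [-0.1243 -0.0009  0.018 ]
side0 260 223.64 [-0.1545 -0.0021  0.018 ]
227 [246 191 129 202 244 250 194 113 111 152 174 172]
228 [239 238 235 238 240 249 191  98 100 156 177 170]
229 [231 232 232 232 234 242 183 110 109 155 175 170]
230 [236 235 235 236 238 237 178 113 109 152 171 169]
```

Call:
{"api": "apply_moves", "payload": {"steps": [[0, 0, -0.01, 0, 0], [0, 0, -0.03, 0, 0], [0, 0, -0.03, -0.05, 0], [0, 0, -0.03, -0.1, 0], [0, 0, -0.03, -0.15, 0], [0, 0, -0.03, -0.2, 0], [0, 0, -0.03, -0.25, 0], [0, 0, -0.03, -0.3, 0], [0, 0, -0.03, -0.32, 0], [0, 0, -0.03, -0.32, 0], [0, 0, 0.02, -0.32, 0], [0, 0, 0.07, -0.32, 0], [0, -0.01, 0.12, -0.32, 0], [0, -0.02, 0.17, -0.32, 0], [0, -0.039, 0.22, -0.32, 0], [0, -0.039, 0.27, -0.32, 0], [0, -0.039, 0.32, -0.32, 0], [0, -0.039, 0.367, -0.32, 0], [0, -0.039, 0.367, -0.32, 0], [0, -0.039, 0.367, -0.32, 0]]}}

```text
time_s: 14.65
ee_pos: [0.5827, 0.2293, 0.3439]
tcp_rot: [-3.141, -0.002, -3.039]
wrist_force: [1.0, -1.8, 0.2]
gripper_width: -0.0001
```

Run:
```python
from fit import *
A=vision.get_image("side");B=np.mean([vision.get_image("top").astype(float) for _ in range(3)],0);A=np.clip(A*1.3,0,255).astype(np.uint8);B=np.clip(B*1.5,0,255).astype(np.uint8)
cv2.imwrite("pics/s10r.png",A);cv2.imwrite("pics/t10r.png",B)
a=cv2.resize(A[190:290,190:270],None,fx=4.5,fy=4.5,interpolation=cv2.INTER_CUBIC)
b=cv2.resize(B[135:200,180:285],None,fx=4,fy=4,interpolation=cv2.INTER_CUBIC);c=np.zeros((450,800,3),np.uint8);c[:,:360]=a;c[:260,365:785]=b
cv2.imwrite("pics/p10.png",c)
q=np.load("q.npy");w=lambda P:R(q[2])@np.array(P,float)+[q[0],q[1],0]
for P in ([-.032,.075,.03],[0,.075,.03],[.032,-.115,.03],[-.032,-.115,.03],[-.17,0,.018]): print(P,((proj("top",w(P))[0]-[180,135]+.5)*4-.5+[365,0]).round(0))
```

```text
[-0.032, 0.075, 0.03] [528. 146.]
[0, 0.075, 0.03] [526. 115.]
[0.032, -0.115, 0.03] [712.  68.]
[-0.032, -0.115, 0.03] [718. 130.]
[-0.17, 0, 0.018] [615. 278.]
```

View pics/p10.png

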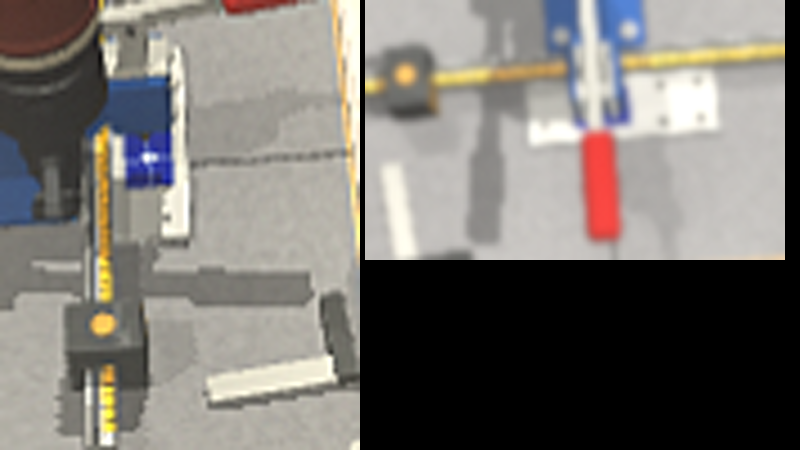

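The top view puts the plate ends at (529,143) and (719,128) against goals of (528,146) and (718,130), so the plate is within about 1 mm along the fence. Now the stop.

Call:
{"api": "apply_moves", "payload": {"steps": [[0, 0, 0, 0.05, 0], [0, 0, 0, 0.1, 0], [0, 0, 0, 0.15, 0], [0, 0, 0, 0.2, 0], [0, 0, 0, 0.24, 0], [0, 0, 0, 0.265, 0], [0, 0, 0, 0.276, 0], [0, 0, 0, 0.276, 0], [0, 0, 0, 0.276, 0]]}}

```text
time_s: 15.75
ee_pos: [0.5839, 0.2287, 0.0707]
tcp_rot: [3.141, 0.002, -3.042]
wrist_force: [-0.2, 0.7, 0.1]
gripper_width: 0.0001
```

Call:
{"api": "apply_moves", "payload": {"steps": [[0, 0, -0.008, 0, 0], [0, 0, -0.016, 0, 0], [0, 0, -0.024, 0, 0], [0, 0, -0.03, 0, 0], [0, 0, -0.036, 0, 0], [0, 0, -0.042, 0, 0], [0, 0, -0.048, 0, 0], [0, 0, -0.054, 0, 0], [0, 0, -0.06, 0, 0], [0, 0, -0.066, 0, 0], [0, 0, -0.072, 0, 0], [0, 0, -0.078, 0, 0], [0, 0, -0.084, 0, 0], [0, 0, -0.09, 0, 0], [0, 0, -0.095, 0, 0], [0, 0, -0.1, 0, 0], [0, 0, -0.1, 0, 0]]}}

```text
time_s: 17.45
ee_pos: [0.5925, 0.1285, 0.0691]
tcp_rot: [-3.141, -0.001, -3.042]
wrist_force: [-0.4, 0.4, -0.4]
gripper_width: 0.0001
```

Run:
```python
from fit import *
A=vision.get_image("side");B=np.mean([vision.get_image("top").astype(float) for _ in range(3)],0);A=np.clip(A*1.3,0,255).astype(np.uint8);B=np.clip(B*1.5,0,255).astype(np.uint8)
cv2.imwrite("pics/s11r.png",A);cv2.imwrite("pics/t11r.png",B)
a=cv2.resize(A[215:275,190:245],None,fx=7,fy=7,interpolation=cv2.INTER_CUBIC)
b=cv2.resize(B[135:190,185:250],None,fx=6,fy=6,interpolation=cv2.INTER_CUBIC);c=np.zeros((420,800,3),np.uint8);c[:,:385]=a;c[:330,390:780]=b
cv2.imwrite("pics/p11.png",c)
```

```text
(no output)
```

View pics/p11.png

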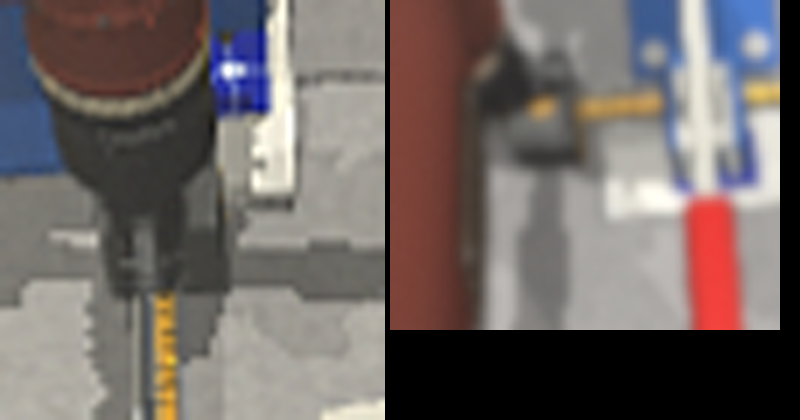

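In the top panel the stop's right edge is at u≈578–583 and the plate's left end at u≈607. I'll work out the gap.

Run:
```python
from fit import *
q=np.load("q.npy");p=lambda P:(R(-q[2])@(np.array(P)-[q[0],q[1],0])).round(4)
U=lambda u,v:((u-390+.5)/6-.5+185,(v+.5)/6-.5+135)
for z in (.087,.03): print(z,[p(onz("top",U(u,v),z)) for u,v in((578,115),(583,150))])
print("end",p(onz("top",U(607,190),.03)),p([.5925,.1285,.069]))
B=cv2.imread("pics/t11r.png").astype(int)
print(B[150:162,208:224].mean(2).astype(int)); print(B[162:172,216:228].mean(2).astype(int))
```

```text
0.087 [array([0.0263, 0.0832, 0.087 ]), array([0.0029, 0.0815, 0.087 ])]
0.03 [array([0.0412, 0.088 , 0.03  ]), array([0.0169, 0.0863, 0.03  ])]
end [-0.0118  0.0722  0.03  ] [0.0351 0.1442 0.069 ]
[[ 55  68  72  70  72  74  77  84  95 110 122 131 130 128 124 124]
 [ 65  84  97 100  96  89  83  86  99 117 130 135 133 133 133 135]
 [ 91 116 130 130 115  99  86  87 105 124 140 142 138 137 137 140]
 [112 133 142 137 120 102  87  88 102 120 134 136 132 131 129 130]
 [117 130 133 127 116 103  87  84  96 109 118 122 122 123 123 125]
 [114 118 120 118 113 103  86  81  88  99 106 112 120 127 133 139]
 [108 109 112 113 110 100  88  82  83  93 104 115 129 140 147 152]
 [100 101 102 104 103  96  90  82  80  92 106 119 135 146 152 154]
 [ 90  90  91  93  93  90  85  78  77  91 107 121 139 152 157 158]
 [ 77  75  75  78  79  76  71  68  72  89 106 120 141 159 166 168]
 [ 61  59  59  61  61  61  58  58  67  87 106 119 140 163 174 176]
 [ 57  56  55  56  57  59  59  59  69  87 106 117 135 160 176 179]]
[[ 83  95 108 115 130 157 174 179 180 180 179 179]
 [109 109 112 116 132 160 178 181 181 180 182 182]
 [135 127 123 123 142 176 191 191 185 185 191 195]
 [154 147 143 140 159 199 214 208 194 196 213 222]
 [163 160 158 154 171 212 228 220 204 208 229 243]
 [165 165 163 159 174 213 228 224 215 218 235 247]
 [166 166 164 160 174 211 227 225 222 224 231 242]
 [166 166 164 160 172 209 225 223 221 219 222 230]
 [166 165 164 159 168 200 215 212 206 200 200 202]
 [166 166 165 161 164 181 191 189 184 180 177 174]]
```

Estimated gap is 8–10 mm. I'll push 6 mm more, then measure numerically since my picture budget is used up.

Call:
{"api": "apply_moves", "payload": {"steps": [[0, 0, -0.002, 0, 0], [0, 0, -0.004, 0, 0], [0, 0, -0.006, 0, 0], [0, 0, -0.006, 0, 0], [0, 0, -0.006, 0, 0]]}}

```text
time_s: 18.15
ee_pos: [0.5932, 0.1234, 0.0692]
tcp_rot: [-3.141, -0.0, -3.041]
wrist_force: [-1.0, 0.6, 0.1]
gripper_width: -0.0001
```

```bash
cat > m.py <<'E'
from fit import *
from rig import status
q=np.load("q.npy");p=lambda P:(R(-q[2])@(np.array(P)-[q[0],q[1],0])).round(4)
B=np.mean([vision.get_image("top").astype(float) for _ in range(4)],0)*1.5
print(p(status.read_state()["ee_pos"]))
print(B[156:163,212:224].mean(2).astype(int)); 
r=B[164:169,214:226].mean(2).mean(0);print("plate edge row",r.astype(int))
def cross(a,c0,t):
    i=np.argmax(a>t);return c0+i-1+(t-a[i-1])/(a[i]-a[i-1])
c=cross(r,214,193);print("end",c,p(onz("top",(c,166),.03)))
s=B[158:162,212:222].mean(2).mean(0);c=cross(s,212,82);print("stop",c,p(onz("top",(c,159.5),.087)))
E
python3 m.py
```

```text
[0.0356 0.1391 0.0694]
[[106 101  89  79  71  73  89 109 128 139 146 152]
 [ 99  97  90  81  72  71  88 113 135 147 152 154]
 [ 91  90  85  77  69  70  88 114 136 149 154 157]
 [ 78  75  71  65  62  68  86 112 134 149 157 164]
 [ 61  60  57  55  55  64  84 109 131 148 159 171]
 [ 57  57  58  57  60  68  85 109 129 146 160 174]
 [ 70  76  82  80  79  83  93 109 125 145 161 173]]
plate edge row [150 158 157 153 150 146 159 193 207 205 197 201]
end 220.98733233979135 [-0.0109  0.0712  0.03  ]
stop 217.76806722689076 [0.0029 0.0776 0.087 ]
```

Call:
{"api": "apply_moves", "payload": {"steps": [[0, 0, -0.001, 0, 0], [0, 0, -0.002, 0, 0], [0, 0, -0.003, 0, 0], [0, 0, -0.003, 0, 0], [0, 0, -0.003, 0, 0]]}}

```text
time_s: 18.85
ee_pos: [0.5938, 0.1204, 0.0694]
tcp_rot: [-3.141, 0.0, -3.041]
wrist_force: [-0.7, 2.3, 0.0]
gripper_width: -0.0002
```

```bash
python3 m.py
```

```text
[0.0356 0.1361 0.0693]
[[ 99  99  91  81  72  70  79 101 125 139 146 152]
 [ 95  96  93  85  73  68  78 103 131 146 151 154]
 [ 90  89  87  79  68  65  76 103 132 148 154 157]
 [ 77  75  71  66  59  59  72 100 130 148 156 164]
 [ 60  60  58  55  53  56  69  96 126 147 159 169]
 [ 55  58  58  57  58  62  71  95 124 144 156 168]
 [ 70  76  82  80  78  81  87 100 122 142 154 163]]
plate edge row [150 158 157 153 150 146 159 192 206 202 195 200]
end 221.00188323917138 [-0.0109  0.0711  0.03  ]
stop 218.35891381345928 [0.0026 0.0753 0.087 ]
```

Call:
{"api": "apply_moves", "payload": {"steps": [[0, 0, -0.001, 0, 0], [0, 0, -0.002, 0, 0], [0, 0, -0.002, 0, 0], [0, 0, -0.002, 0, 0]]}}

```text
time_s: 19.45
ee_pos: [0.594, 0.1184, 0.0693]
tcp_rot: [-3.141, 0.0, -3.041]
wrist_force: [0.6, 1.4, 1.7]
gripper_width: 0.0001
```

```bash
python3 m.py | tail -3
```

```text
plate edge row [150 158 157 153 150 146 159 193 206 202 195 200]
end 220.99774096385542 [-0.0109  0.0712  0.03  ]
stop 218.61269430051814 [0.0026 0.0743 0.087 ]
```

Call:
{"api": "apply_moves", "payload": {"steps": [[0, 0, -0.001, 0, 0], [0, 0, -0.001, 0, 0], [0, 0, -0.001, 0, 0]]}}

```text
time_s: 19.95
ee_pos: [0.5941, 0.1175, 0.0693]
tcp_rot: [-3.142, 0.0, -3.041]
wrist_force: [1.2, 2.1, 0.4]
gripper_width: -0.0001
```

```bash
python3 m.py | tail -3
```

```text
plate edge row [150 158 157 153 149 146 159 192 206 201 192 197]
end 221.00383141762453 [-0.0109  0.0711  0.03  ]
stop 218.77841726618706 [0.0025 0.0737 0.087 ]
```

Call:
{"api": "apply_moves", "payload": {"steps": [[0, 0, -0.001, 0, 0], [0, 0, -0.001, 0, 0], [0, 0, -0.001, 0, 0]]}}

```text
time_s: 20.45
ee_pos: [0.5941, 0.1167, 0.0694]
tcp_rot: [3.141, 0.0, -3.041]
wrist_force: [0.2, 3.6, 0.8]
gripper_width: 0.0001
```

```bash
python3 m.py | tail -3
```

```text
plate edge row [150 158 157 153 150 146 159 192 205 200 191 196]
end 221.0313725490196 [-0.0109  0.071   0.03  ]
stop 219.0206084396467 [0.0024 0.0728 0.087 ]
```

Call:
{"api": "apply_moves", "payload": {"steps": [[0, 0, -0.001, 0, 0], [0, 0, -0.001, 0, 0], [0, 0, -0.001, 0, 0]]}}

```text
time_s: 20.95
ee_pos: [0.5942, 0.1156, 0.0693]
tcp_rot: [3.141, 0.0, -3.041]
wrist_force: [1.9, 4.4, 1.5]
gripper_width: 0.0003
```

```bash
python3 m.py | tail -3
```

```text
plate edge row [150 158 157 153 150 145 149 176 197 198 191 196]
end 221.76686390532544 [-0.0112  0.0681  0.03  ]
stop 219.3108108108108 [0.0023 0.0716 0.087 ]
```

The plate end has just moved about 1 mm and force rose to 4.4 N, so the stop is in contact. I'll retreat and check the plate's yaw and mark numerically against the earlier images.

Call:
{"api": "apply_moves", "payload": {"steps": [[0, 0, 0.01, 0, 0], [0, 0, 0.04, 0, 0], [0, 0, 0.06, -0.03, 0], [0, 0, 0.06, -0.08, 0], [0, 0, 0.06, -0.13, 0], [0, 0, 0.06, -0.18, 0], [0, 0, 0.06, -0.23, 0], [0.0, 0, 0.08, -0.27, 0], [0, 0.04, 0.09, -0.27, 0], [0, 0.08, 0.1, -0.27, 0], [0, 0.12, 0.1, -0.27, 0], [0, 0.16, 0.1, -0.27, 0], [0, 0.16, 0.1, -0.27, 0]]}}

```text
time_s: 22.45
ee_pos: [0.4202, 0.1984, 0.3397]
tcp_rot: [-3.14, -0.002, -3.04]
wrist_force: [0.1, 1.3, -0.4]
gripper_width: -0.0004
```

```bash
cat > m2.py <<'E'
from fit import *
from rig import status
S=np.mean([vision.get_image("side").astype(float) for _ in range(4)],0)*1.3
B=np.mean([vision.get_image("top").astype(float) for _ in range(4)],0)*1.5
cv2.imwrite("pics/s12r.png",np.clip(S,0,255).astype(np.uint8));cv2.imwrite("pics/t12r.png",np.clip(B,0,255).astype(np.uint8))
print(status.read_state()["ee_pos"])
B0=cv2.imread("pics/t10r.png");S0=cv2.imread("pics/s10r.png")
def sh(I0,I1,y0,y1,x0,x1):
    f=lambda I:cv2.resize(np.clip(I[y0:y1,x0:x1],0,255).astype(np.float32).mean(2),None,fx=4,fy=4,interpolation=cv2.INTER_CUBIC)
    (dx,dy),r=cv2.phaseCorrelate(f(I0),f(I1),cv2.createHanningWindow((4*(x1-x0),4*(y1-y0)),cv2.CV_32F));return round(dx/4,2),round(dy/4,2),round(r,2)
print("top right end",sh(B0,B,148,172,254,276)," patch side",sh(S0,S,218,236,213,232))
print("front edge top: col, row of half level")
for n,I in (("before",B0.astype(float)),("after",B)):
    for c in (224,229,252,258,264,268):
        a=I[158:178,c-1:c+2].mean((1,2));d=np.diff(a);print(n,c,(158.5+(np.clip(-d,0,None)**2*np.arange(len(d))).sum()/(np.clip(-d,0,None)**2).sum()).round(2),end="; ")
    print()
print(S[221:229,217:228,1].astype(int))
E
python3 m2.py
```

```text
[0.42560664 0.19888613 0.33891837]
top right end (-0.01, 0.03, 0.49)  patch side (-0.04, -0.08, 0.15)
front edge top: col, row of half level
before 224 170.47; before 229 169.95; before 252 167.71; before 258 167.77; before 264 166.16; before 268 166.91; 
after 224 170.53; after 229 169.91; after 252 167.9; after 258 167.81; after 264 165.53; after 268 166.93; 
[[147  61  57  61  58  95  61  59  62  56  41]
 [143  59  56  58  54 113  60  58  59  58  40]
 [141  56  52  55  49 154  95  58  56  55  36]
 [146  88  90 117  91 162 136  92  92  90 122]
 [173  90  88 116  92  98 170  97  91  90 125]
 [189  66  52  57  56  50 156  65  55  55  42]
 [188  69  57  63  63  57 119  64  61  60  47]
 [194  72  52  57  56  52 103  58  55  61  49]]
```

Run:
```python
import cv2,numpy as np
A=cv2.imread("pics/s12r.png");B=cv2.imread("pics/t12r.png")
a=cv2.resize(A[215:260,195:240],None,fx=8,fy=8,interpolation=cv2.INTER_CUBIC)
b=cv2.resize(B[138:183,200:250],None,fx=8,fy=8,interpolation=cv2.INTER_CUBIC);c=np.zeros((360,765,3),np.uint8);c[:,:360]=a;c[:,365:]=b
cv2.imwrite("pics/p12.png",c)
```

```text
(no output)
```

View pics/p12.png

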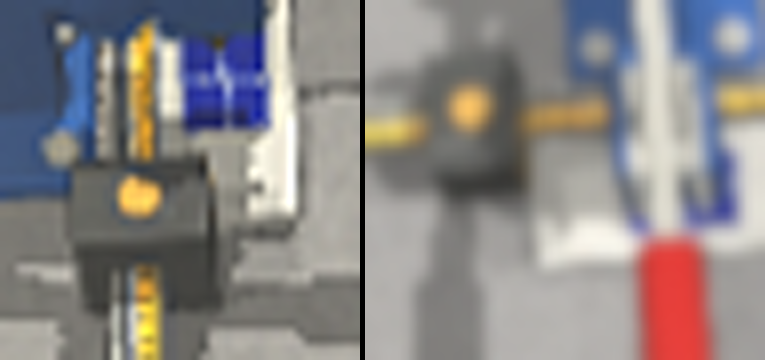

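In the side panel the stop's top right front corner is at about (215,170) and the plate's left corner at about (297,217). In the top panel the stop's top edge is at u≈524 and the plate end at u≈536. I'll compute the gap from both.

Run:
```python
from fit import *
q=np.load("q.npy");p=lambda P:(R(-q[2])@(np.array(P)-[q[0],q[1],0])).round(4)
w=lambda P:R(q[2])@np.array(P,float)+[q[0],q[1],0]
S2=lambda u,v:((u+.5)/8-.5+195,(v+.5)/8-.5+215)
T2=lambda u,v:((u-365+.5)/8-.5+200,(v+.5)/8-.5+138)
print("side stop",p(onz("side",S2(215,170),.087)),p(onz("side",S2(85,163),.087)),"plate",p(onz("side",S2(297,217),.03)))
print("top stop",p(onz("top",T2(524,160),.087)),"left edge",p(onz("top",T2(428,160),.087)),"plate",p(onz("top",T2(536,230),.03)))
print("knob",p(onz("side",S2(140,197),.09)),p(onz("top",T2(469,107),.09)))
B=cv2.imread("pics/t12r.png").astype(int);print(B[157:170,215:226].mean(2).astype(int))
B=cv2.imread("pics/t10r.png").astype(int);print(B[162:170,215:226].mean(2).astype(int))
```

```text
side stop [0.0009 0.0827 0.087 ] [0.0583 0.0743 0.087 ] plate [-0.0323  0.0746  0.03  ]
top stop [0.0099 0.0706 0.087 ] left edge [0.0141 0.117  0.087 ] plate [-0.0122  0.0715  0.03  ]
knob [0.034  0.0959 0.09  ] [0.0379 0.0951 0.09  ]
[[ 90  81  75  73  79 104 131 145 148 148 148]
 [ 83  73  69  67  75 102 133 146 149 150 152]
 [ 69  63  59  61  71 101 133 146 151 156 160]
 [ 59  56  55  58  69 100 133 146 151 158 167]
 [ 60  60  62  65  74 103 135 146 150 158 167]
 [ 80  78  80  83  91 112 137 147 149 156 167]
 [111 104 101 101 106 122 142 149 150 156 167]
 [137 131 123 118 119 131 153 161 159 161 172]
 [151 149 142 138 134 142 168 182 178 170 183]
 [157 157 155 152 147 149 177 199 196 186 200]
 [158 159 159 158 150 150 178 204 209 206 218]
 [159 160 159 158 150 147 176 206 218 221 231]
 [161 161 160 158 151 147 175 211 225 226 229]]
[[134 133 133 133 137 152 174 186 188 187 186]
 [151 145 140 138 139 152 176 188 189 188 188]
 [170 163 154 148 146 160 188 201 198 193 193]
 [183 180 173 167 164 177 213 228 220 204 205]
 [188 189 186 183 178 193 234 250 240 220 222]
 [189 191 191 189 184 199 241 253 251 241 242]
 [191 192 192 190 186 201 243 254 253 252 252]
 [191 192 191 189 185 200 240 253 253 252 250]]
```

Run:
```python
import cv2,numpy as np
for n in("s9r","s10r","s12r"):
    A=cv2.imread(f"pics/{n}.png").astype(int)
    print(n,"edge",A[238:247,228:231].mean((1,2)).astype(int),"patch G",A[227:235,224:227,1].mean(1).astype(int),"patch L",A[227:235,218:221,1].mean(1).astype(int)); print(A[221:229,218:228,1].mean(1).astype(int), A[221:229,218:221,1].mean(1).astype(int),A[221:229,224:227,1].mean(1).astype(int))
for n in("t10r","t12r"):
    A=cv2.imread(f"pics/{n}.png").astype(int)
    print(n,A[158:165,263:276].mean(0).mean(1).astype(int))
```

```text
s9r edge [234 235 237 243 184 107 106 154 174] patch G [ 62  59  52  41 114 156 175 168] patch L [ 48  50  50  45  72 133 155 151]
[ 53  52  50 101 108  62  57  57] [49 48 48 45 66 67 48 50] [ 56  55  51 130 129  54  62  59]
s10r edge [234 235 237 242 184 108 106 154 175] patch G [ 63  59  52  41 115 156 175 168] patch L [ 59  59  52  43  72 134 155 150]
[ 61  61  59 120 131  76  64  61] [59 58 55 53 91 92 59 59] [ 59  58  52 128 127  53  63  59]
s12r edge [223 216 224 183 126 104  91 136 156] patch G [ 61  58  49  56 128 158 172 166] patch L [ 63  60  51  41 104 150 139  93]
[ 61  61  66 108 105  65  66  61] [59 57 54 98 98 58 63 60] [59 58 56 91 92 58 61 58]
t10r [244 244 252 254 243 209 194 194 193 193 193 193 192]
t12r [235 230 236 240 230 203 186 180 179 178 179 178 178]
```

The stop's face is at about y = 73 mm, with the plate end at 72–74 mm. The mark is about 1 mm right of the point and the front edge has not rotated. Now the lever.

Call:
{"api": "apply_moves", "payload": {"steps": [[0, 0, -0.04, 0, 0], [0, 0.002, -0.08, 0, 0], [0, 0.004, -0.12, 0, 0], [0, 0.006, -0.16, 0, 0], [0, 0.006, -0.2, 0, 0], [0, 0.006, -0.23, 0, 0], [0, 0.006, -0.231, 0.02, 0], [0, 0.006, -0.231, 0.05, 0], [0, 0.006, -0.231, 0.06, 0], [0, 0.006, -0.231, 0.06, 0], [0, 0.006, -0.231, 0.06, 0]]}}

```text
time_s: 23.95
ee_pos: [0.4426, -0.0314, 0.2801]
tcp_rot: [-3.141, 0.001, -3.041]
wrist_force: [0.1, 0.6, 1.1]
gripper_width: 0.0002
```

Call:
{"api": "apply_moves", "payload": {"steps": [[0, 0, 0, 0.005, 0], [0, 0, 0, 0.01, 0], [0, 0, 0, 0.015, 0], [0, 0, 0, 0.02, 0], [0, 0, 0, 0.025, 0], [0, 0, 0, 0.025, 0], [0, 0, 0, 0.025, 0]]}}

```text
time_s: 24.65
ee_pos: [0.4422, -0.0314, 0.2543]
tcp_rot: [3.141, -0.0, -3.041]
wrist_force: [-1.6, -0.7, 1.2]
gripper_width: 0.0
```

Call:
{"api": "apply_moves", "payload": {"steps": [[0, 0, 0, 0.006, 0], [0, 0, 0, 0.012, 0], [0, 0, 0, 0.018, 0], [0, 0, 0, 0.024, 0], [0, 0, 0, 0.03, 0], [0, 0, 0, 0.036, 0], [0, 0, 0, 0.042, 0], [0, 0, 0, 0.048, 0], [0, 0, 0, 0.052, 0], [0, 0, 0, 0.052, 0], [0, 0, 0, 0.052, 0]]}}

```text
time_s: 25.75
ee_pos: [0.4421, -0.0315, 0.2023]
tcp_rot: [3.142, -0.0, -3.041]
wrist_force: [-1.9, -0.1, 2.7]
gripper_width: 0.0
```

Call:
{"api": "apply_moves", "payload": {"steps": [[0, 0, 0, 0.002, 0], [0, 0, 0, 0.004, 0], [0, 0, 0, 0.006, 0], [0, 0, 0, 0.006, 0]]}}

```text
time_s: 26.15
ee_pos: [0.4424, -0.0315, 0.1965]
tcp_rot: [-3.141, 0.001, -3.041]
wrist_force: [-3.1, 1.4, 9.0]
gripper_width: -0.0003
```

Call:
{"api": "apply_moves", "payload": {"steps": [[0, 0, 0, 0.001, 0], [0, 0, 0, 0.002, 0], [0, 0, 0, 0.002, 0]]}}

```text
time_s: 26.45
ee_pos: [0.4425, -0.0315, 0.1952]
tcp_rot: [-3.141, 0.001, -3.041]
wrist_force: [-6.4, 1.4, 16.5]
gripper_width: -0.0
```

Call:
{"api": "apply_moves", "payload": {"steps": [[0, 0, 0, 0.001, 0], [0, 0, 0, 0.001, 0], [0, 0, 0, 0.001, 0], [0, 0, 0, 0.001, 0]]}}

```text
time_s: 26.85
ee_pos: [0.4426, -0.0315, 0.1946]
tcp_rot: [-3.141, 0.002, -3.041]
wrist_force: [-7.9, 1.6, 20.5]
gripper_width: 0.0001
```

Call:
{"api": "apply_moves", "payload": {"steps": [[0, 0, 0, -0.006, 0], [0, 0, 0, -0.014, 0], [0, 0, 0, -0.022, 0], [0, 0, 0, -0.03, 0], [0, 0, 0, -0.038, 0], [0, 0, 0, -0.046, 0], [0, 0, 0, -0.054, 0], [0, 0, 0, -0.062, 0], [0, 0, 0, -0.07, 0], [0, 0, 0, -0.09, 0], [0, 0, 0, -0.12, 0], [0, 0, 0.0, -0.15, 0], [0, 0.03, 0.04, -0.15, 0], [0, 0.04, 0.08, -0.15, 0], [0, 0.04, 0.12, -0.15, 0], [0, 0.04, 0.16, -0.15, 0], [0, 0.03, 0.2, -0.15, 0], [0, 0.0, 0.23, -0.15, 0], [0, -0.006, 0.231, -0.15, 0], [0, -0.006, 0.231, -0.15, 0]]}}

```text
time_s: 28.85
ee_pos: [0.4249, 0.1994, 0.3427]
tcp_rot: [-3.141, -0.002, -3.039]
wrist_force: [-0.4, 0.2, -0.6]
gripper_width: 0.0001
```

Run:
```python
import cv2,numpy as np
from rig import vision,status
s=status.read_state();print(s["ee_pos"],s["wrist_force"])
S=np.clip(np.mean([vision.get_image("side").astype(float) for _ in range(4)],0)*1.3,0,255).astype(np.uint8)
B=np.clip(np.mean([vision.get_image("top").astype(float) for _ in range(4)],0)*1.5,0,255).astype(np.uint8)
A0=cv2.imread("pics/s12r.png");B0=cv2.imread("pics/t12r.png")
d=cv2.absdiff(A0,S).max(2)
for n,(y0,y1,x0,x1) in {"patch":(219,233,217,229),"plate end+stop":(225,262,205,235),"grip":(175,200,235,270)}.items(): print(n,d[y0:y1,x0:x1].mean().round(1),d[y0:y1,x0:x1].max())
print(S[221:229,217:228,1].astype(int)); print(S[238:247,228:231].mean((1,2)).astype(int))
a=cv2.resize(S[170:270,190:290],None,fx=4,fy=4,interpolation=cv2.INTER_CUBIC);b=cv2.resize(B[130:190,180:280],None,fx=4,fy=4,interpolation=cv2.INTER_CUBIC)
c=np.zeros((400,800,3),np.uint8);c[:,:400]=a;c[:240,400:]=b;cv2.imwrite("pics/p13.png",c)
```

```text
[0.42493507 0.19938804 0.34272901] [-0.40923283  0.17024138 -0.55609451]
patch 0.8 2
plate end+stop 0.8 2
grip 8.7 83
[[148  60  57  60  58  94  61  60  61  57  41]
 [143  59  56  59  53 114  60  59  59  58  39]
 [141  56  53  54  49 155  95  58  56  55  36]
 [146  88  90 117  91 162 137  92  92  90 123]
 [174  90  90 117  91  98 170  96  91  89 125]
 [190  66  53  57  56  49 157  65  56  55  43]
 [189  68  58  63  63  56 119  65  61  60  47]
 [193  73  52  57  57  52 104  58  55  61  48]]
[224 217 224 183 126 105  91 136 156]
```

Plate and stop pixels are unchanged, but the grip area differs, so I'll check how far the lever came back.

Run:
```python
import cv2,numpy as np
from rig import vision
A=vision.get_image("side").astype(int);B=cv2.imread("pics/side0.png").astype(int);C=(cv2.imread("pics/s12r.png")/1.3).astype(int)
for n,I in(("start",B),("before press",C),("now",A)):
    m=(I[165:215,235:275,2]>100)&(I[165:215,235:275,1]<60);y,x=np.nonzero(m);print(n,m.sum(),x.mean()+235,y.mean()+165)
T=vision.get_image("top").astype(int);T0=cv2.imread("pics/top0.png").astype(int)
for n,I in(("top start",T0),("top now",T)):
    m=(I[160:205,228:250,2]>100)&(I[160:205,228:250,1]<60);y,x=np.nonzero(m);print(n,m.sum(),x.mean()+228,y.mean()+160,y.max()+160)
```

```text
start 186 253.06451612903226 185.08602150537635
before press 30 241.5 188.03333333333333
now 27 241.2962962962963 188.22222222222223
top start 202 238.490099009901 180.61881188118812 193
top now 182 238.52747252747253 181.41758241758242 194
```

View pics/p13.png

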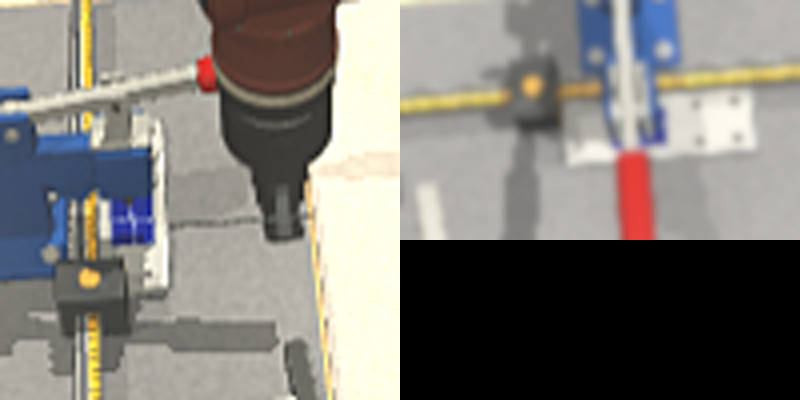

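Run:
```python
import cv2,numpy as np
from rig import vision,bot
T=np.clip(vision.get_image("top").astype(float)*1.5,0,255);T0=cv2.imread("pics/t12r.png").astype(float)
d=abs(T-T0).max(2)[110:205,225:255];print("lever diff top",d.mean(),d.max())
if d.max()<40: print(bot.hand_in())
```

```text
lever diff top 0.9656140350877193 3.0
the job is handed in; nothing more can be done
None
```

The hinge plate is set and punched, the stop is up against it, and the job is handed in. No verdict was reported, so what follows rests on my own checks.

**What I did:** I pushed the plate flat against the fence (11.9 N at contact). I then slid it left until the scribed mark was under the point, and brought the stop along the fence until it touched the plate's left end. I pressed the red grip to about 20 N, with the lever at the height where the point meets the plate, released it, and retreated clear. The robot's clock read about 29 s.

**Last checks:**
- **After the press:** the plate and stop pixels were unchanged from just before it. The lever looked the same in the top view as before the press.
- **Mark position:** about 1 mm right of the point, ±1.5 mm. The two cameras and different features (scribed cross, plate ends) disagreed by up to about 2–3 mm along the fence.
- **Stop contact:** the stop nudged the plate about 1–2 mm right, and the plate's front edge showed no turn. Its face measured y = 72–73.5 mm, against a plate end at 71.5–74.6 mm. One side-view corner reading put the stop at 83 mm, which I took as a misread because the other readings agree.
- **Finger thickness:** the robot's position along the fence did not fit the 14.5 mm half-thickness I had assumed for the shut fingers, so I relied on the cameras for where to stop.
- **Not measured directly:** the force at the point itself. I inferred it from the force at the grip.
- **Bystanders:** I kept the arm clear of them but did not measure their positions at the end.

I viewed 13 pictures, three over the budget.

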